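# Lock the indexing head with its cross pin

### The arm

A 7-joint arm with a two-finger parallel gripper is mounted at the origin on the work surface. World frame = base frame: x ahead of the robot, y to its left, z up, the work surface at z = 0. Lengths are in m, angles in rad, forces in N, time in s.
With the tool pointing down it reaches from about 0.4 to 0.875 m from the base axis. Payload 4.4 kg.
Tool frame: the origin (TCP) lies midway between the tips of the shut fingers; the grasp point (between the pads) lies 19 mm behind it (robot.pinch_z is the distance from the TCP to the grasp point, in m); z points along the fingers, y is the line along which they close (so a half turn about z gives the same grasp; the last joint's range is limited). The gripper opens to 85 mm and grips with 20 to 120 N. Pads are 22 mm wide; open, the fingers measure 114 mm over their backs; the gripper's body (76 mm by 85 mm) begins 54 mm behind the grasp point. The pads swing forward as they close: fully open they stand 13 mm farther back than shut.
Start: joints at [1.284, 0.628, 0.038, 1.517, -0.027, 0.996, -0.02], TCP at [0.142, -0.634, 0.193] pointing down, gripper open.
Joint ranges: [-3.06, 3.06], [-0.37, 2.12], [-1.25, 1.32], [0.18, 2.47], [-1.1, 4.24], [0.23, 1.98], [-2.94, 2.94]. Speed limits (rad/s): [2.57, 2.57, 3.14, 3.14, 3.14, 3.14, 3.14].

### API

Orientations are given as a 3x3 rotation matrix whose columns are the frame's x, y, z axes.
In Python, from workcell import robot gives the robot as it stands. The module is installed in compiled form; this text tells all that it offers.
- The arm moves only by the tool jog_arm, never from a script. Its argument "rows" is a list of rows, each a list of 5 numbers: the shift along the tool's x, y, z scaled (see below), then the turn about the tool's z scaled (see below), then the finger opening in mm, from 0 to 85.4. In form: [[x, y, z, turn, hand], ...]. A call has 1 to 8 rows; each row shifts and turns the commanded pose from where the row before left it, along the tool's axes as they then stand; what a row does not reach is not made up. The controller multiplies each number of a shift by 4 cm and each number of a turn by 120 degrees. A row lasts 1/10 s, in which the tool goes at most 50 mm and 8.59 degrees, less where a joint would pass 70% of its speed; a pose out of reach is approached as far as the arm can. A call with a number of a shift or a turn outside -1 to 1 is refused whole. A call with a gripper value outside its range is refused whole. The fingers move at their own pace and stop on an object; "force" is the grip in N (left out, the last holds). Time passes only in rows, so rows that do not move let the fingers close. It gives the time, the measured TCP pose, the force, the opening and the grip force at its end, in the units of the state.
- robot.get_obs(): the state, without advancing time (a new reading comes with each control period).
- robot.camera(name): name is "scene" or "top"; returns a dict with "color" (400x640x3 uint8, red, green, blue), "intrinsics" (3x3 intrinsics, pixels), "k1" (the pictures are not rectified: a ray, as slopes to the right and down, at radius r is drawn at 1 + k1 r^2 times it, then the intrinsics apply), "extrinsics" (4x4, takes a point from world to camera coordinates). Camera axes: x right, y down, z forward; pixel columns grow to the right and rows downward; lengths in m; the calibration is good to about 2 mm. A picture is of the moment at which its call begins. There is no depth.
- robot.job_done(): hands the job in; it is judged then, once.
The state is a dict: "t": time; "joint_positions": joint angles; "dq": joint speeds; "joint_torque": joint torques, N m; "eef_pos": TCP position; "tcp_rot": TCP orientation; "force": force on the tool from outside, world axes, zero at the start; "moment": the same for the moment, N m; "gripper_width": finger opening in m; "grasp_force": force on a finger pad.
Only numpy, scipy, OpenCV 4.12 (cv2) and the standard library are available. Lean on these libraries where they do the work, as an engineer would, in place of code of your own. Each camera call takes 0.05 s, during which the arm holds its last target. There are 200 camera calls.

### The job

Lock the jeweller's indexing head: take the brass-headed pin from the wooden stand and stand it in the brass-bushed guide hole on top of the green housing, letting go so that it rests on the hidden spindle. Then turn the spindle gently with the red-knobbed lever, either way, stopping as soon as you feel it block, until the pin drops into the cross-hole; never force the lever. Finally push the pin down fully home, its head against the bush, and let go of everything; leave the other two pins in their places.

Things in the scene. Friction and masses are not known exactly. Their poses are not given: they have to be found in the camera images.
- fixture: the indexing head, fixed to the bench: dark steel base plate 120 x 110 x 12 mm, on it a green housing 60 x 56 mm, up to 88 mm high, with a brass bush (22 mm across, 2 mm high) on top. Origin: on the bench, straight below the guide hole; z up, y along the horizontal spindle to the lever side, x across it. Bears at most 40 N of push from the fingers
- spindle_mid (a point): inside the housing, unseen: the spindle's axis (along the fixture's y) straight below the guide, 50 mm above the bench. The spindle is 34 mm thick (top 67 mm above the bench), with two 11 mm cross-holes at right angles, so one passes under the guide every quarter turn. It is clamped to the lever's shaft at an unknown angle; at the start no hole is within 0.4 rad of the guide
- plug_top (a point): inside the housing, unseen: top of a stiff friction plug below the spindle, 33 mm above the bench; it resists the pin over its last 12 mm with about 5 N (10 to 15 N in all if the lever still pinches the pin) and does not spring back
- clamp (a point): end of the round dark work clamp (44 mm across) on the shaft's -y side, 102 mm from the guide, axis 50 mm above the bench; it turns with the lever
- guide (a point): centre of the mouth of the vertical guide hole, at the top of the brass bush, 90 mm above the bench. The guide is 10 mm in diameter with a 2 mm chamfer, and leads straight down to the top of the spindle, 23 mm below the mouth
- lever (a joint): angle of the lever that turns the spindle, rad: 0 upright, + leans to the fixture's +x, - to its -x; end stops at -1.25 and +1.25. Starts within 0.1 of upright, turns with light friction (1 N at the knob) and stays where left. Turned either way, a hole comes under the guide somewhere between 0.4 and 1.1 rad, where is unknown. A pin that has dropped in blocks the lever but for about 0.15 rad of play either way
- lever_knob (a point): centre of the lever's red ball knob (24 mm diameter), 80 mm from the spindle's axis and 80 mm along the fixture's +y from the guide; 130 mm above the bench when upright. The steel arm below it is 10 mm thick
- brass_pin: the locking pin, loose, standing in one of the three holes of the stand: steel shank 8 mm diameter, 69 mm long, with a foot rounded over its last 3.5 mm, under a ribbed brass head 16 to 17 mm diameter and 22 mm high (91 mm in all); about 60 g. Origin: centre of the foot; z along the pin to the head. Standing in the stand its foot is 10 mm above the bench
- brass_pin_tip (a point): centre of the locking pin's foot (same point as its origin)
- brass_pin_head (a point): centre of the underside of the locking pin's head, 69 mm above the foot. It lies on the brass bush when the pin is fully home; 45 mm higher when the pin stands on the spindle; about 12 mm higher when it has dropped through the spindle on to the plug
- black_pin: another pin in the stand, not wanted: black head 16 mm diameter, 22 mm high, shank 7 x 52 mm. Origin at its foot
- grey_pin: another pin in the stand, not wanted: light grey aluminium head 16 mm diameter, 22 mm high, shank 8 x 45 mm. Origin at its foot
- stand: the light wooden pin stand, fixed, 170 x 60 x 35 mm. Origin: centre of its underside; the three 9.5 mm holes (25 mm deep, bottoms 10 mm above the bench) lie in a row along its x, at -55, 0 and +55 mm; which pin stands in which varies

How it is judged:
By the outcome, as a careful person would: the job done as asked, in the order asked, and still so for the second after the job is handed in, with the robot touching nothing.
It also fails if it takes over 62 s, if anything falls off the work surface, if the arm or the gripper's body presses on something with over 40 N, if the wrist force passes 120 N, or if a joint passes its speed limit or range.

## Working session

There is one attempt and no reset: what is moved stays moved. The work goes in short steps, Python scripts to look and compute and a tool call to move; the robot and the scene stay as the last step left them, time stands still between calls to the robot, and variables do not carry over. Pictures are saved under pics/ and viewed, at most 10 in all, crops included, and the job is handed in when it is done.

Besides the shell and the picture viewer there is one more tool, called after "Request:" by a JSON object that holds its "op" and its "data". jog_arm: Moves the arm, as the interface text tells. Shifts and turns lie within -1 to 1; 1 stands for 4 cm of shift or 120 degrees of turn. Its arguments: {"type":"object","properties":{"rows":{"type":"array"},"force":{"type":"number"}},"required":["rows"]}

```bash
mkdir -p pics; ls; cat > h.py <<'E'
import numpy as np, cv2
from workcell import robot
def snap(n,tag):
    c=robot.camera(n); cv2.imwrite(f'pics/{tag}_{n}.png',c['color'][:,:,::-1]); return c
def ray(c,u,v):
    K=np.array(c['intrinsics']);k=c['k1'];E=np.array(c['extrinsics'])
    p=cv2.undistortPoints(np.array([[[u,v]]],float),K,np.array([k,0,0,0.]))[0,0]
    R=E[:3,:3];t=E[:3,3]
    return -R.T@t, R.T@np.array([p[0],p[1],1.])
def onplane(c,u,v,z):
    o,d=ray(c,u,v); return o+d*(z-o[2])/d[2]
def proj(c,P):
    E=np.array(c['extrinsics'])
    return cv2.projectPoints(np.array(P,float).reshape(-1,1,3),cv2.Rodrigues(E[:3,:3])[0],E[:3,3],np.array(c['intrinsics'],float),np.array([c['k1'],0,0,0.]))[0].reshape(-1,2)
def tri(c1,a,c2,b):
    o1,d1=ray(c1,*a);o2,d2=ray(c2,*b)
    s=np.linalg.lstsq(np.c_[d1,-d2],o2-o1,rcond=None)[0]
    p,q=o1+d1*s[0],o2+d2*s[1]
    return (p+q)/2,np.linalg.norm(p-q)
E
python3 - <<'E'
from h import *
np.set_printoptions(precision=4,suppress=True)
for n in('scene','top'):
    c=snap(n,'a'); print(c['intrinsics'],c['k1'],c['extrinsics'])
o=robot.get_obs();print(o['t'],o['eef_pos'],o['tcp_rot'],robot.pinch_z)
E
```

```text
pics
[[478.4636   0.     317.1771]
 [  0.     478.4636 197.5672]
 [  0.       0.       1.    ]] -0.03679450222747034 [[ 0.6229  0.7821  0.017  -0.3157]
 [ 0.6149 -0.4761 -0.6287 -0.2823]
 [-0.4836  0.402  -0.7775  1.248 ]
 [ 0.      0.      0.      1.    ]]
[[370.163    0.     320.9588]
 [  0.     370.163  202.8413]
 [  0.       0.       1.    ]] -0.08089907168863153 [[-0.0159 -0.9998  0.012  -0.018 ]
 [-0.9958  0.0148 -0.0898  0.5314]
 [ 0.0896 -0.0134 -0.9959  0.8402]
 [ 0.      0.      0.      1.    ]]
0.1 [ 0.1422 -0.6336  0.1925] [[ 0.9757  0.219  -0.0004]
 [ 0.219  -0.9757  0.0017]
 [-0.     -0.0018 -1.    ]] 0.0187
```

View pics/a_scene.png

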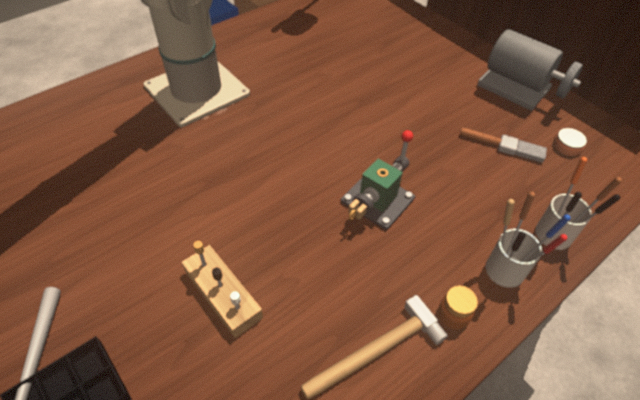

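View pics/a_top.png

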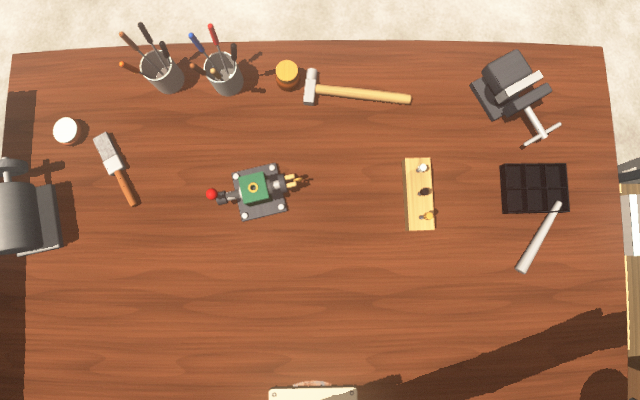

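The scene view shows the stand with brass pin head at about (198,245), bush at (383,173) and knob at (407,136). In the top view these are at (428,215), (253,187) and (211,194). Next I'll segment them and triangulate.

```bash
cat > m.py <<'E'
from h import *
np.set_printoptions(precision=4,suppress=True)
S=snap('scene','b');T=snap('top','b')
def crop(c,u,v,r,k): return cv2.resize(c['color'][v-r:v+r,u-r:u+r,::-1],None,fx=k,fy=k,interpolation=cv2.INTER_CUBIC)
a=[crop(S,383,180,25,8),crop(T,250,188,25,8)]; b=[crop(S,200,250,25,8)[:],crop(T,424,205,25,8)]
cv2.imwrite('pics/crops.png',cv2.resize(np.vstack([np.hstack(a),np.hstack(b)]),(600,600)))
def blob(c,u,v,r,lo,hi):
    h=cv2.cvtColor(c['color'],cv2.COLOR_RGB2HSV); m=cv2.inRange(h,lo,hi)
    k=np.zeros_like(m);k[v-r:v+r+1,u-r:u+r+1]=255
    n,l,s,ce=cv2.connectedComponentsWithStats(m&k)
    i=1+np.argmax(s[1:,4]); return ce[i],s[i]
red=((0,170,90),(6,255,255))
ks,kt=blob(S,407,136,12,*red),blob(T,211,194,12,*red)
print('knob',ks,kt,tri(S,ks[0],T,kt[0]))
br=((10,120,60),(28,255,255))
for n,s,t in(('bush',(383,173),(253,187)),('head',(198,245),(428,215))):
    a,b=blob(S,*s,9,*br),blob(T,*t,9,*br); print(n,a,b,tri(S,a[0],T,b[0]))
E
python3 m.py
```

```text
knob (array([407.1481, 135.0926]), array([402, 130,  12,  12, 108], dtype=int32)) (array([211.    , 193.6038]), array([206, 188,  11,  12, 106], dtype=int32)) (array([0.5436, 0.2006, 0.1313]), np.float64(0.0009745731630775193))
bush (array([382.1429, 172.3333]), array([377, 169,  11,   8,  63], dtype=int32)) (array([252.7115, 187.0769]), array([248, 183,  10,   9,  52], dtype=int32)) (array([0.5614, 0.1217, 0.0884]), np.float64(0.0013966912815093519))
head (array([197.5852, 244.7524]), array([189, 236,  19,  19, 311], dtype=int32)) (array([431.8242, 214.703 ]), array([423, 206,  15,  19, 165], dtype=int32)) (array([ 0.496 , -0.2599,  0.1036]), np.float64(0.003751338303223542))
```

View pics/crops.png

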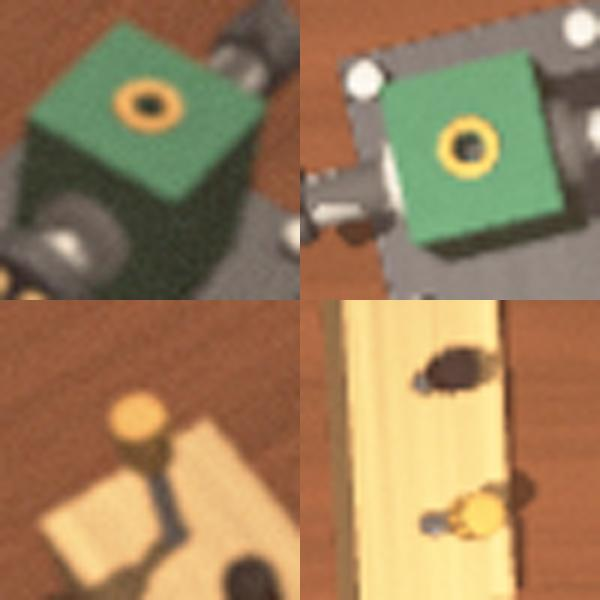

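The crops show the bush ring centred near scene (382.5,172.2) and top (252.8,187). The brass head top is near scene (197.8,244.4) and top (429.6,215.5). Its shank enters the wood near scene (203.5,264) and top (420.6,217).

```bash
cat >> m.py <<'E'
print('----')
print('headtop',tri(S,(197.6,244.2),T,(429.4,215.4)),onplane(S,197.6,244.2,.101),onplane(T,429.4,215.4,.101))
print('hole',tri(S,(203.5,264),T,(420.6,217)),onplane(S,203.5,264,.035),onplane(T,420.6,217,.035))
print('bush.09',onplane(S,382.5,172.2,.09),onplane(T,252.8,187,.09))
h=cv2.cvtColor(T['color'],cv2.COLOR_RGB2HSV);
for c,lo in((T,(60,60,90)),(S,(60,60,75))):
    h=cv2.cvtColor(c['color'],cv2.COLOR_RGB2HSV);m=cv2.inRange(h,lo,(90,255,255))
    cs=max(cv2.findContours(m,cv2.RETR_EXTERNAL,cv2.CHAIN_APPROX_NONE)[0],key=cv2.contourArea)[:,0]
    P=np.array([onplane(c,*p,.088)[:2] for p in cs.astype(float)])
    r=cv2.minAreaRect((P*1000).astype(np.float32)); print('green',r, cv2.contourArea(cs))
dx=onplane(T,211,193.6,.13)-onplane(T,252.8,187,.09);print('knobdir deg',np.degrees(np.arctan2(dx[1],dx[0])))
E
python3 m.py | sed '1,/----/d'
```

```text
headtop (array([ 0.4938, -0.2572,  0.1   ]), np.float64(0.00014720641452000904)) [ 0.4946 -0.2573  0.101 ] [ 0.4937 -0.257   0.101 ]
hole (array([ 0.4935, -0.2574,  0.0336]), np.float64(0.0011432225538913778)) [ 0.494  -0.2581  0.035 ] [ 0.4937 -0.2565  0.035 ]
bush.09 [0.5622 0.1207 0.09  ] [0.5618 0.1218 0.09  ]
green ((561.6481323242188, 121.54867553710938), (58.75624465942383, 55.034873962402344), 13.042194366455078) 626.5
green ((563.63427734375, 119.65200805664062), (55.64241409301758, 54.78140640258789), 12.784024238586426) 493.0
knobdir deg 102.57369164442075
```

The two views agree. The pin is at (0.494,-0.257) with its top at 0.100, the guide is at (0.562,0.1215) and the fixture yaw is about 13°, which the tool yaw already matches. I'll move above the pin.

Request:
{"op": "jog_arm", "data": {"rows": [[0.8,-0.55,0,0,45],[0.8,-0.55,0,0,45],[0.8,-0.55,0,0,45],[0.8,-0.55,0,0,45],[0.8,-0.55,0,0,45],[0.8,-0.55,0,0,45],[0.8,-0.55,0,0,45],[0.8,-0.55,0,0,45]], "force": 40}}

```text
t: 1.1
eef_pos: [0.3546, -0.4052, 0.1935]
tcp_rot: [[0.976, 0.219, 0.0], [0.219, -0.976, -0.0], [0.0, 0.0, -1.0]]
force: [0.2, 0.2, -0.1]
gripper_width: 0.0451
grasp_force: 0.0
```

Request:
{"op": "jog_arm", "data": {"rows": [[0.8,-0.55,0,0,45],[0.8,-0.55,0,0,45],[0.8,-0.55,0,0,45],[0.8,-0.55,0,0,45],[0.4,-0.3,0,0,45],[0,0,0,0,45]]}}

```text
t: 1.7
eef_pos: [0.475, -0.2737, 0.1933]
tcp_rot: [[0.974, 0.225, 0.002], [0.225, -0.974, 0.002], [0.002, -0.001, -1.0]]
force: [-0.4, 0.0, -0.6]
gripper_width: 0.0452
grasp_force: 0.0
```

```bash
cat > go.py <<'E'
from h import *
import sys
np.set_printoptions(precision=4,suppress=True)
o=robot.get_obs();R=np.array(o['tcp_rot']);p=np.array(o['eef_pos'])
t=np.array(list(map(float,sys.argv[1:4])))
print('t',o['t'],'p',p,'yaw',np.degrees(np.arctan2(R[1,0],R[0,0])),'tilt',R[:,2],'units',R.T@(t-p)/.04,'F',np.array(o['force']),'w',o['gripper_width'],o['grasp_force'])
E
python3 go.py 0.4938 -0.2573 0.071
```

```text
t 1.7 p [ 0.475  -0.2737  0.1933] yaw 13.02033207497365 tilt [ 0.0016  0.0017 -1.    ] units [ 0.545  -0.2885  3.0592] F [-0.4384  0.0102 -0.5929] w 0.045162397898940054 0.0
```

Request:
{"op": "jog_arm", "data": {"rows": [[0.54,-0.28,0,0,45],[0,0,0.6,0,45],[0,0,0.6,0,45],[0,0,0.3,0,45],[0,0,0,0,45],[0,0,0,0,45]]}}

```text
t: 2.3
eef_pos: [0.4908, -0.2626, 0.1338]
tcp_rot: [[0.976, 0.218, 0.0], [0.218, -0.976, -0.001], [0.0, 0.001, -1.0]]
force: [0.8, 0.2, -0.2]
gripper_width: 0.045
grasp_force: 0.0
```

```bash
python3 go.py 0.4938 -0.2573 0.071
```

```text
t 2.3 p [ 0.4908 -0.2626  0.1338] yaw 12.58433073651833 tilt [ 0.0004 -0.0005 -1.    ] units [ 0.1016 -0.1136  1.57  ] F [ 0.7666  0.229  -0.1809] w 0.04497397378687481 0.0
```

Request:
{"op": "jog_arm", "data": {"rows": [[0.1,-0.11,0,0,45],[0,0,0.5,0,45],[0,0,0.5,0,45],[0,0,0.5,0,45],[0,0,0.07,0,45],[0,0,0,0,45]]}}

```text
t: 2.9
eef_pos: [0.4942, -0.2564, 0.071]
tcp_rot: [[0.976, 0.219, 0.0], [0.219, -0.976, -0.0], [0.0, 0.0, -1.0]]
force: [0.2, 0.5, -0.7]
gripper_width: 0.0452
grasp_force: 0.0
```

```bash
python3 go.py 0.4938 -0.2573 0.071
```

```text
t 2.9 p [ 0.4942 -0.2564  0.071 ] yaw 12.661845722436967 tilt [ 0.0004 -0.     -1.    ] units [-0.0156  0.02   -0.0004] F [ 0.166  0.524 -0.67 ] w 0.04517721389637832 0.0
```

Request:
{"op": "jog_arm", "data": {"rows": [[0,0,0,0,10],[0,0,0,0,10],[0,0,0,0,10],[0,0,0,0,10],[0,0,0,0,10]], "force": 40}}

```text
t: 3.4
eef_pos: [0.4939, -0.2566, 0.0708]
tcp_rot: [[0.976, 0.219, 0.0], [0.219, -0.976, -0.0], [0.0, 0.0, -1.0]]
force: [0.3, -0.4, 0.3]
gripper_width: 0.0098
grasp_force: 0.0
```

The fingers closed on nothing, so I'll look.

```bash
python3 - <<'E'
from h import *
S=snap('scene','c');T=snap('top','c')
f=lambda c,u,v:cv2.resize(c['color'][v-40:v+40,u-40:u+40,::-1],(400,400),interpolation=cv2.INTER_CUBIC)
cv2.imwrite('pics/c2.png',np.hstack([f(S,200,250),f(T,424,205)]))
E
```

```text
(no output)
```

View pics/c2.png

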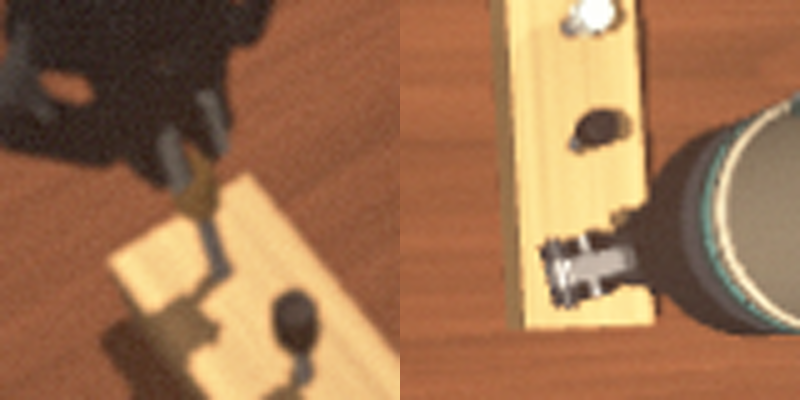

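```bash
python3 - <<'E'
from h import *
np.set_printoptions(precision=4,suppress=True)
o=robot.get_obs();print({k:np.round(o[k],4) for k in('t','gripper_width','grasp_force','force','moment')})
S=robot.camera('scene');T=robot.camera('top')
R=np.array(o['tcp_rot']);p=np.array(o['eef_pos'])
for w in(.005,.022):
  pts=[p+R@np.array([x,y,z]) for y in(-w,w) for x in(-.011,.011) for z in(0,)]
  print(w,((proj(S,pts)-[160,210])*5).round(),((proj(T,pts)-[384,165])*5+[400,0]).round())
E
```

```text
{'t': np.float64(3.5), 'gripper_width': np.float64(0.0099), 'grasp_force': np.float64(0.0), 'force': array([ 0.5908,  0.399 , -0.5352]), 'moment': array([ 0.0114, -0.0137, -0.016 ])}
0.005 [[194. 190.]
 [236. 223.]
 [173. 208.]
 [215. 242.]] [[601. 282.]
 [588. 234.]
 [622. 277.]
 [610. 229.]]
0.022 [[229. 159.]
 [271. 192.]
 [137. 239.]
 [179. 274.]] [[564. 291.]
 [552. 243.]
 [659. 268.]
 [646. 220.]]
```

```bash
python3 - <<'E'
from h import *
S=robot.camera('scene');T=robot.camera('top')
o=robot.get_obs();R=np.array(o['tcp_rot']);p=np.array(o['eef_pos'])
out=[]
for c,u,v in((S,200,245),(T,430,210)):
    im=cv2.resize(c['color'][v-30:v+30,u-20:u+20,::-1],(400,600),interpolation=cv2.INTER_CUBIC)
    im=cv2.convertScaleAbs(im,alpha=1.5,beta=20)
    for P,col in((p,(0,0,255)),(p-R[:,2]*.0187,(255,0,0)),(p-R[:,2]*.06,(255,0,255)),([.4938,-.2573,.101],(0,255,0)),([.4938,-.2573,.079],(0,255,255))):
        q=(proj(c,P)[0]-[u-20,v-30]+.5)*10; cv2.circle(im,tuple(map(int,q)),5,col,2)
    out.append(im)
cv2.imwrite('pics/d.png',np.hstack(out))
E
```

```text
(no output)
```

View pics/d.png

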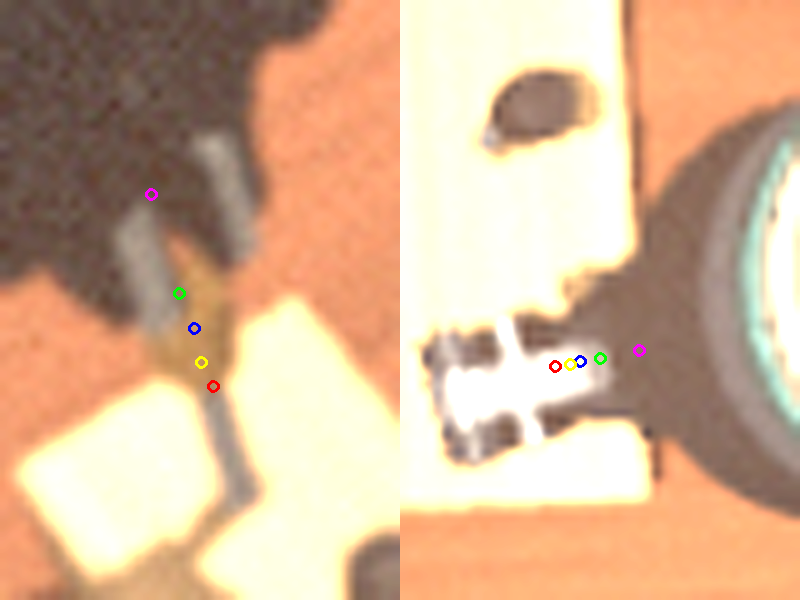

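The overlay shows the head still standing where it was measured. The grey finger bars flank it but end about 25 mm above the reported TCP level. I'll shut fully to test whether anything is between the pads.

Request:
{"op": "jog_arm", "data": {"rows": [[0,0,0,0,0],[0,0,0,0,0],[0,0,0,0,0]], "force": 40}}

```text
t: 4.0
eef_pos: [0.4938, -0.2565, 0.0705]
tcp_rot: [[0.976, 0.219, -0.0], [0.219, -0.976, 0.0], [-0.0, -0.0, -1.0]]
force: [-1.0, 0.5, 0.3]
gripper_width: -0.0001
grasp_force: 0.0
```

```bash
python3 - <<'E'
from h import *
S=robot.camera('scene');T=robot.camera('top')
o=robot.get_obs();R=np.array(o['tcp_rot']);p=np.array(o['eef_pos']);print(o['gripper_width'],o['grasp_force'],p)
out=[]
for c,u,v in((S,195,230),(T,430,210)):
    im=cv2.resize(c['color'][v-30:v+30,u-20:u+20,::-1],(400,600),interpolation=cv2.INTER_CUBIC)
    im=cv2.convertScaleAbs(im,alpha=2.2 if c is S else 1,beta=20)
    for P,col in((p,(0,0,255)),(p-R[:,2]*.0187,(255,0,0)),(p-R[:,2]*.06,(255,0,255))):
        q=(proj(c,P)[0]-[u-20,v-30]+.5)*10; cv2.circle(im,tuple(map(int,q)),5,col,2)
    out.append(im)
cv2.imwrite('pics/e.png',np.hstack(out))
E
```

```text
0.00021867142092297088 0.0 [ 0.49379009 -0.2565176   0.07049823]
```

View pics/e.png

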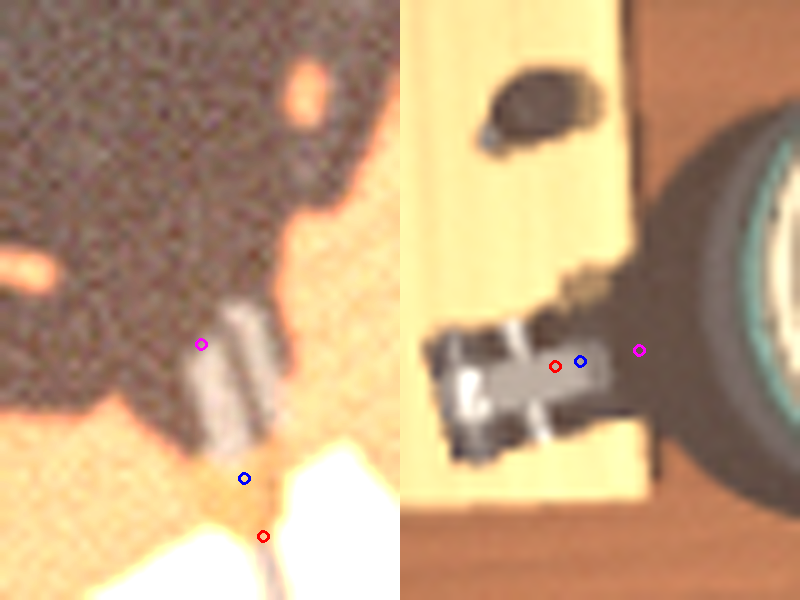

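The fingers are fully shut with nothing between them. The bars end at about scene (235,455) in the crop, on the head's top, so the real tips are roughly 25-30 mm above the reported TCP. I'll open, lower 20 mm and close again.

Request:
{"op": "jog_arm", "data": {"rows": [[0,0,0,0,45],[0,0,0,0,45],[0,0,0,0,45],[0,0,0.25,0,45],[0,0,0.25,0,45],[0,0,0,0,45],[0,0,0,0,45]]}}

```text
t: 4.8
eef_pos: [0.4933, -0.2563, 0.0498]
tcp_rot: [[0.976, 0.219, -0.001], [0.219, -0.976, 0.001], [-0.001, -0.001, -1.0]]
force: [0.4, -0.0, 0.1]
gripper_width: 0.0447
grasp_force: 0.0
```

Request:
{"op": "jog_arm", "data": {"rows": [[0,0,0,0,12],[0,0,0,0,12],[0,0,0,0,12],[0,0,0,0,12],[0,0,0,0,12]], "force": 40}}

```text
t: 5.3
eef_pos: [0.4941, -0.2566, 0.0508]
tcp_rot: [[0.976, 0.219, 0.001], [0.219, -0.976, -0.0], [0.001, 0.0, -1.0]]
force: [-0.2, -0.0, 3.0]
gripper_width: 0.014
grasp_force: 39.0
```

It now grips at 39 N. I'll lift and verify with numbers and one picture.

Request:
{"op": "jog_arm", "data": {"rows": [[0,0,-0.2,0,12],[0,0,-0.4,0,12],[0,0,-0.5,0,12],[0,0,-0.5,0,12],[0,0,-0.5,0,12],[0,0,-0.5,0,12],[0,0,-0.4,0,12],[0,0,0,0,12]], "force": 60}}

```text
t: 6.1
eef_pos: [0.4952, -0.2573, 0.173]
tcp_rot: [[0.976, 0.219, 0.004], [0.219, -0.976, -0.002], [0.004, 0.003, -1.0]]
force: [0.6, -0.1, -0.9]
gripper_width: 0.0132
grasp_force: 53.7
```

```bash
cat > view.py <<'E'
from h import *
import sys
tag,us,vs,ut,vt=sys.argv[1],*map(int,sys.argv[2:6])
S=robot.camera('scene');T=robot.camera('top')
np.save(f'pics/{tag}.npy',np.stack([S['color'],T['color']]))
o=robot.get_obs();R=np.array(o['tcp_rot']);p=np.array(o['eef_pos']);print(o['t'],p,o['gripper_width'],o['grasp_force'],np.round(o['force'],1))
out=[]
for c,u,v in((S,us,vs),(T,ut,vt)):
    im=cv2.resize(c['color'][v-30:v+30,u-20:u+20,::-1],(400,600),interpolation=cv2.INTER_CUBIC)
    im=cv2.convertScaleAbs(im,alpha=1.7 if c is S else 1.2,beta=15)
    for P,col in((p,(0,0,255)),(p-R[:,2]*.0187,(255,0,0))):
        q=(proj(c,P)[0]-[u-20,v-30]+.5)*10; cv2.circle(im,tuple(map(int,q)),4,col,1)
    out.append(im)
cv2.imwrite(f'pics/{tag}.png',np.hstack(out))
E
python3 view.py f 190 220 435 210
```

```text
6.2 [ 0.49358018 -0.25643281  0.17056591] 0.0128616836363753 53.68980824947357 [-0.4  0.8 -0.2]
```

View pics/f.png

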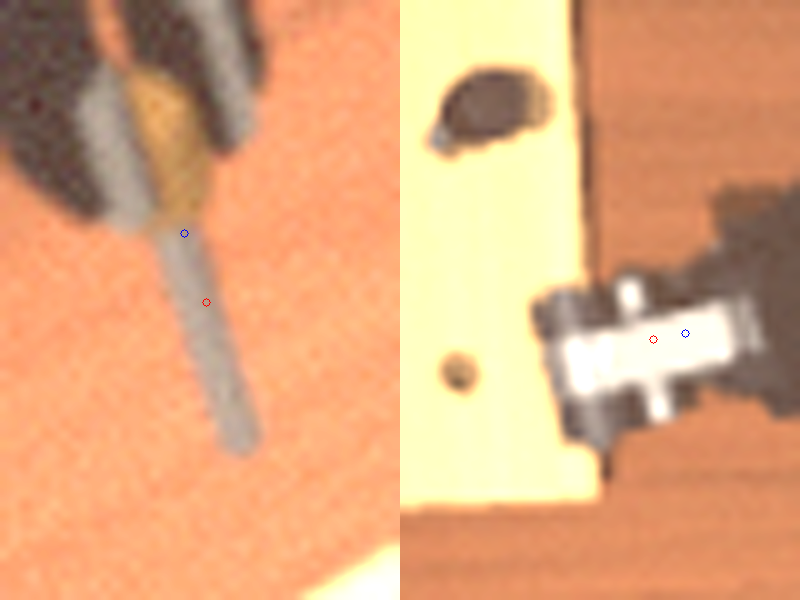

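The pin hangs upright between the fingers, head at scene crop (170,150) and foot at (240,450). The reported TCP sits about 30 mm below the real tips, so I'll use foot ≈ TCP − 0.0405. Next I'll carry it to just short of the guide.

Request:
{"op": "jog_arm", "data": {"rows": [[0.15,-0.35,0,0,10],[0.29,-0.7,0,0,10],[0.29,-0.7,0,0,10],[0.29,-0.7,0,0,10],[0.29,-0.7,0,0,10],[0.29,-0.7,0,0,10],[0.29,-0.7,0,0,10],[0.29,-0.7,0,0,10]], "force": 60}}

```text
t: 7.0
eef_pos: [0.5319, -0.0298, 0.1694]
tcp_rot: [[0.975, 0.22, -0.002], [0.22, -0.975, 0.001], [-0.002, -0.001, -1.0]]
force: [0.1, -0.5, -1.4]
gripper_width: 0.0131
grasp_force: 58.6
```

Request:
{"op": "jog_arm", "data": {"rows": [[0.29,-0.7,0,0,10],[0.29,-0.7,0,0,10],[0.29,-0.7,0,0,10],[0.29,-0.7,0,0,10],[0.29,-0.7,0,0,10],[0.15,-0.35,0,0,10],[0,0,0,0,10],[0,0,0,0,10]]}}

```text
t: 7.8
eef_pos: [0.5609, 0.1305, 0.1699]
tcp_rot: [[0.976, 0.219, -0.002], [0.219, -0.976, -0.002], [-0.002, 0.001, -1.0]]
force: [-0.3, -0.2, -0.6]
gripper_width: 0.0132
grasp_force: 58.7
```

```bash
python3 go.py 0.5618 0.1215 0.145
```

```text
t 7.8 p [0.5609 0.1305 0.1699] yaw 12.628239641281244 tilt [-0.0015 -0.0016 -1.    ] units [-0.0252  0.2234  0.6228] F [-0.3157 -0.2452 -0.5646] w 0.01317409676750144 58.65021049976349
```

Request:
{"op": "jog_arm", "data": {"rows": [[-0.02,0.22,0,0,10],[0,0,0.28,0,10],[0,0,0.28,0,10],[0,0,0,0,10],[0,0,0,0,10]]}}

```text
t: 8.3
eef_pos: [0.5623, 0.1228, 0.1474]
tcp_rot: [[0.976, 0.219, -0.001], [0.219, -0.976, -0.0], [-0.001, -0.0, -1.0]]
force: [-0.9, 0.1, -0.6]
gripper_width: 0.0133
grasp_force: 58.7
```

```bash
python3 view.py g 382 158 252 187; python3 go.py 0.5618 0.1215 0.145
```

```text
8.4 [0.56292585 0.12311974 0.14816458] 0.012566283695118675 58.65226686000824 [ 0.3 -1.1 -1. ]
t 8.4 p [0.5629 0.1231 0.1482] yaw 12.657412044074952 tilt [ 0.0002  0.0001 -1.    ] units [-0.0364  0.0333  0.0791] F [ 0.3145 -1.0997 -1.0019] w 0.012566283695118675 58.65226686000824
```

View pics/g.png

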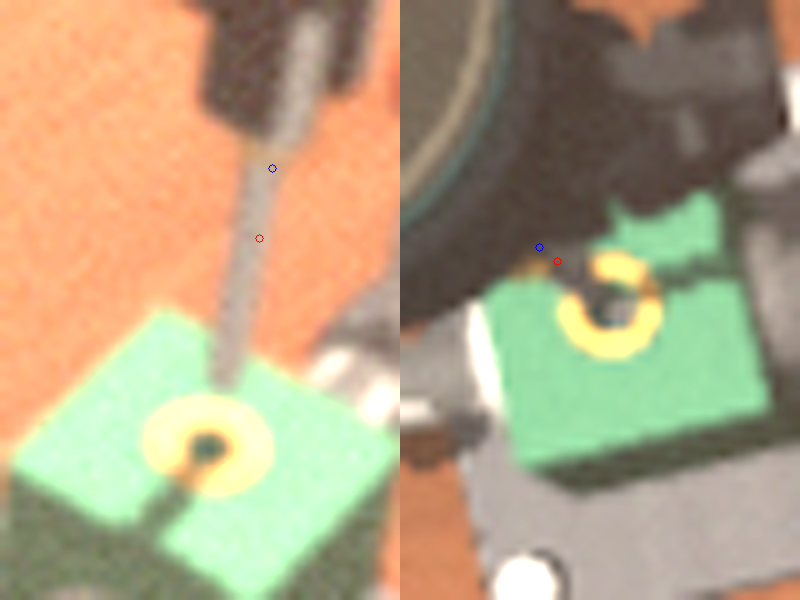

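The scene crop shows the foot at (225,387), with the pin line passing about 0.6 px (1.3 mm) right of the hole at (208,448). That agrees with the reported TCP excess. I'll correct it and lower.

Request:
{"op": "jog_arm", "data": {"rows": [[-0.035,0.03,0,0,10],[0,0,0,0,10],[0,0,0.2,0,10],[0,0,0.2,0,10],[0,0,0.1,0,10],[0,0,0.1,0,10],[0,0,0,0,10]]}}

```text
t: 9.1
eef_pos: [0.5611, 0.1214, 0.1233]
tcp_rot: [[0.976, 0.219, -0.001], [0.219, -0.976, -0.0], [-0.001, 0.0, -1.0]]
force: [-0.5, 0.2, -0.2]
gripper_width: 0.013
grasp_force: 58.7
```

Request:
{"op": "jog_arm", "data": {"rows": [[0,0,0.1,0,10],[0,0,0.1,0,10],[0,0,0.08,0,10],[0,0,0,0,10],[0,0,0,0,10]]}}

```text
t: 9.6
eef_pos: [0.5616, 0.1215, 0.1129]
tcp_rot: [[0.976, 0.219, -0.0], [0.219, -0.976, -0.0], [-0.0, 0.0, -1.0]]
force: [0.3, 0.2, -0.3]
gripper_width: 0.0128
grasp_force: 58.7
```

Request:
{"op": "jog_arm", "data": {"rows": [[0,0,0.05,0,10],[0,0,0.05,0,10],[0,0,0,0,10]]}}

```text
t: 9.9
eef_pos: [0.5615, 0.1215, 0.1087]
tcp_rot: [[0.976, 0.219, -0.0], [0.219, -0.976, -0.0], [-0.0, 0.0, -1.0]]
force: [-0.2, 0.1, -0.8]
gripper_width: 0.0132
grasp_force: 58.7
```

The pin is in the guide, foot about 1 mm above the spindle. I'll release it and rise.

Request:
{"op": "jog_arm", "data": {"rows": [[0,0,0,0,20],[0,0,0,0,40],[0,0,0,0,40],[0,0,-0.3,0,40],[0,0,-0.5,0,40],[0,0,-0.5,0,40],[0,0,-0.5,0,40],[0,0,0,0,40]], "force": 40}}

```text
t: 10.7
eef_pos: [0.564, 0.1221, 0.1845]
tcp_rot: [[0.976, 0.219, 0.007], [0.219, -0.976, 0.002], [0.007, -0.0, -1.0]]
force: [0.5, -0.6, -0.1]
gripper_width: 0.0403
grasp_force: 0.0
```

```bash
cat > head.py <<'E'
from h import *
np.set_printoptions(precision=4,suppress=True)
o=robot.get_obs();R=np.array(o['tcp_rot']);p=np.array(o['eef_pos'])
S=robot.camera('scene')
h=cv2.cvtColor(S['color'],cv2.COLOR_RGB2HSV); m=cv2.inRange(h,(10,120,50),(28,255,255)); m[:,:366]=0;m[:,399:]=0;m[:125]=0;m[185:]=0
n,l,s,ce=cv2.connectedComponentsWithStats(m)
print([(s[i].tolist(),ce[i].round(1)) for i in range(1,n) if s[i,4]>8])
print('exp head-centre row: spindle %s plug %s home %s'%tuple(proj(S,[[.5618,.1215,z] for z in(.146,.113,.101)]).round(1).tolist()))
G=np.array([.5618,.1215,0]);f=np.array([[.974,.225],[-.225,.974]])
print('t',o['t'],'p',p,'fixture xy',f@(p-G)[:2],'F fix',f@np.array(o['force'])[:2],o['force'][2])
E
python3 head.py; python3 go.py 0.5046 0.1914 0.165
```

```text
[([366, 125, 33, 44, 937], array([381.5, 144. ])), ([377, 169, 11, 8, 51], array([382.2, 172.9]))]
exp head-centre row: spindle [386.3, 152.2] plug [384.1, 164.0] home [383.3, 168.2]
t 10.7 p [0.564  0.1221 0.1845] fixture xy [0.0023 0.    ] F fix [ 0.3467 -0.6751] -0.13767534839308865
t 10.75 p [0.5629 0.1218 0.1828] yaw 12.645475828063594 tilt [ 0.0038  0.001  -1.    ] units [-1.043  -2.0163  0.4423] F [-0.9795  0.0157  0.4319] w 0.03991880517009735 0.0
```

Request:
{"op": "jog_arm", "data": {"rows": [[-0.26,-0.5,0,0,0],[-0.26,-0.5,0,0,0],[-0.26,-0.5,0,0,0],[-0.26,-0.5,0,0,0],[0,0,0,0,0],[0,0,0,0,0]]}}

```text
t: 11.35
eef_pos: [0.5032, 0.1903, 0.1805]
tcp_rot: [[0.976, 0.22, -0.001], [0.22, -0.976, -0.001], [-0.001, 0.001, -1.0]]
force: [0.0, -1.0, 0.1]
gripper_width: -0.0002
grasp_force: 0.0
```

```bash
sed -i 's/(10,120,50)/(14,110,50)/' head.py; python3 head.py; python3 go.py 0.5046 0.1914 0.095; python3 view.py i 405 145 213 193
```

```text
[([381, 145, 9, 14, 89], array([385.1, 151. ])), ([377, 169, 11, 8, 55], array([382.2, 172.8]))]
exp head-centre row: spindle [386.3, 152.2] plug [384.1, 164.0] home [383.3, 168.2]
t 11.35 p [0.5032 0.1903 0.1805] fixture xy [-0.0416  0.0802] F fix [-0.2307 -1.0009] 0.1041652062654514
t 11.4 p [0.5038 0.1896 0.1806] yaw 12.617823296324438 tilt [-0.0002 -0.0009 -1.    ] units [ 0.03   -0.0415  2.1389] F [ 0.4166 -0.1433 -0.521 ] w 0.00011736656541144504 0.0
11.5 [0.50417335 0.18922353 0.18068347] -3.079665031031238e-05 0.0 [ 0.2 -0.1 -0.6]
```

View pics/i.png

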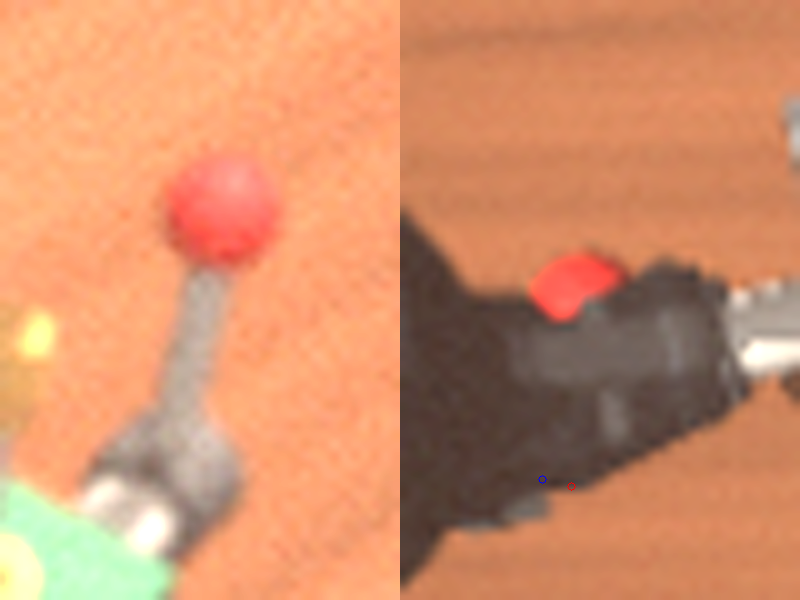

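The pin head stands as expected at scene (385,151), and the knob is upright and free of the fingers. I'll lower the shut fingers on the knob's −x side.

Request:
{"op": "jog_arm", "data": {"rows": [[0.03,-0.04,0.4,0,0],[0,0,0.5,0,0],[0,0,0.5,0,0],[0,0,0.5,0,0],[0,0,0.36,0,0],[0,0,0,0,0],[0,0,0,0,0]]}}

```text
t: 12.2
eef_pos: [0.5049, 0.1916, 0.0906]
tcp_rot: [[0.976, 0.218, -0.0], [0.218, -0.976, -0.0], [-0.0, 0.0, -1.0]]
force: [0.2, -0.4, 0.6]
gripper_width: -0.0
grasp_force: 0.0
```

```bash
python3 head.py
```

```text
[([381, 146, 9, 13, 82], array([384.8, 151.5])), ([377, 169, 11, 8, 44], array([382.4, 173.1]))]
exp head-centre row: spindle [386.3, 152.2] plug [384.1, 164.0] home [383.3, 168.2]
t 12.2 p [0.5049 0.1916 0.0906] fixture xy [-0.0397  0.0811] F fix [ 0.0823 -0.4672] 0.5737887094294618
```

Request:
{"op": "jog_arm", "data": {"rows": [[0.12,0,0,0,0],[0.12,0,0,0,0],[0.12,0,0,0,0],[0.12,0,0,0,0],[0.1,0,0,0,0],[0.1,0,0.02,0,0],[0.1,0,0.02,0,0],[0.1,0,0.02,0,0]]}}

```text
t: 13.05
eef_pos: [0.5389, 0.2, 0.088]
tcp_rot: [[0.976, 0.219, -0.0], [0.219, -0.976, -0.0], [-0.0, 0.0, -1.0]]
force: [-1.1, -0.7, -0.4]
gripper_width: 0.0001
grasp_force: 0.4
```

```bash
cat >> head.py <<'E'
T=robot.camera('top')
for c in(S,T):
    h=cv2.cvtColor(c['color'],cv2.COLOR_RGB2HSV); m=cv2.inRange(h,(0,170,80),(6,255,255))|cv2.inRange(h,(176,170,80),(180,255,255))
    k=np.zeros_like(m); (a,b),w=(((430,135),45) if c is S else ((205,180),45)); k[b-w:b+w,a-w:a+w]=255
    n,l,s,ce=cv2.connectedComponentsWithStats(m&k)
    if n>1:
        i=1+np.argmax(s[1:,4]);th=np.linspace(-1.3,1.3,521)
        P=[[*(G[:2]+f.T@[.08*np.sin(t),.08]),.05+.08*np.cos(t)] for t in th]
        d=np.linalg.norm(proj(c,P)-ce[i],axis=1);j=d.argmin();print('knob',s[i],'lever~%.2f res %.1f'%(th[j],d[j]))
E
python3 head.py
```

```text
[([379, 144, 7, 13, 77], array([382.1, 149.8])), ([377, 169, 12, 8, 43], array([382.6, 173.1]))]
exp head-centre row: spindle [386.3, 152.2] plug [384.1, 164.0] home [383.3, 168.2]
t 13.05 p [0.5389 0.2    0.088 ] fixture xy [-0.0046  0.0816] F fix [-1.2047 -0.4725] -0.3537251475060783
knob [409 134  12  13 109] lever~0.23 res 0.7
```

Lever is at about 0.23 rad and the pin is still up on the spindle. I'll continue in 8 mm bites, watching the head for the drop.

Request:
{"op": "jog_arm", "data": {"rows": [[0.06,0,0.01,0,0],[0.06,0,0.01,0,0],[0.06,0,0.01,0,0],[0.04,0,0.01,0,0]]}}

```text
t: 13.55
eef_pos: [0.5476, 0.202, 0.0865]
tcp_rot: [[0.976, 0.219, 0.0], [0.219, -0.976, 0.0], [0.0, -0.0, -1.0]]
force: [-0.1, -0.9, 1.1]
gripper_width: 0.0002
grasp_force: 0.4
```

```bash
python3 head.py
```

```text
[([378, 144, 8, 13, 79], array([381.8, 149.9])), ([377, 169, 11, 8, 46], array([382.7, 173.1]))]
exp head-centre row: spindle [386.3, 152.2] plug [384.1, 164.0] home [383.3, 168.2]
t 13.55 p [0.5476 0.202  0.0865] fixture xy [0.0042 0.0816] F fix [-0.2748 -0.8287] 1.0716576067491803
knob [413 137  12  12 106] lever~0.34 res 0.6
```

Request:
{"op": "jog_arm", "data": {"rows": [[0.06,0,0.015,0,0],[0.05,0,0.015,0,0],[0.05,0,0.015,0,0],[0.04,0,0.015,0,0]]}}

```text
t: 14.05
eef_pos: [0.5553, 0.2038, 0.0841]
tcp_rot: [[0.976, 0.219, 0.0], [0.219, -0.976, 0.0], [0.0, -0.0, -1.0]]
force: [-1.4, -0.2, 0.5]
gripper_width: -0.0004
grasp_force: 0.4
```

```bash
python3 head.py
```

```text
[([378, 144, 8, 13, 80], array([381.9, 150.2])), ([377, 169, 11, 8, 45], array([382.4, 173.2]))]
exp head-centre row: spindle [386.3, 152.2] plug [384.1, 164.0] home [383.3, 168.2]
t 14.05 p [0.5553 0.2038 0.0841] fixture xy [0.0122 0.0816] F fix [-1.3914  0.1425] 0.45466216283830907
knob [416 140  12  12 105] lever~0.45 res 0.7
```

Request:
{"op": "jog_arm", "data": {"rows": [[0.05,0,0.02,0,0],[0.05,0,0.02,0,0],[0.05,0,0.02,0,0],[0.03,0,0.02,0,0]]}}

```text
t: 14.55
eef_pos: [0.5624, 0.2053, 0.0809]
tcp_rot: [[0.976, 0.219, 0.0], [0.219, -0.976, 0.0], [0.0, 0.0, -1.0]]
force: [-0.9, -0.1, 0.4]
gripper_width: 0.0001
grasp_force: 0.3
```

```bash
python3 head.py
```

```text
[([378, 143, 8, 14, 84], array([381.8, 149.6])), ([377, 169, 11, 8, 41], array([382.7, 173.3]))]
exp head-centre row: spindle [386.3, 152.2] plug [384.1, 164.0] home [383.3, 168.2]
t 14.55 p [0.5624 0.2053 0.0809] fixture xy [0.0195 0.0815] F fix [-0.8996  0.06  ] 0.41370943597964294
knob [419 143  12  13 104] lever~0.54 res 0.6
```

Request:
{"op": "jog_arm", "data": {"rows": [[0.05,0,0.03,0,0],[0.04,0,0.03,0,0],[0.04,0,0.03,0,0],[0.04,0,0.03,0,0]]}}

```text
t: 15.05
eef_pos: [0.5689, 0.2068, 0.076]
tcp_rot: [[0.976, 0.219, -0.0], [0.219, -0.976, -0.0], [-0.0, 0.0, -1.0]]
force: [0.5, 0.0, 0.6]
gripper_width: 0.0
grasp_force: 0.3
```

```bash
python3 head.py
```

```text
[([378, 144, 9, 13, 90], array([382.1, 149.5])), ([377, 169, 11, 8, 48], array([382.4, 173.1]))]
exp head-centre row: spindle [386.3, 152.2] plug [384.1, 164.0] home [383.3, 168.2]
t 15.05 p [0.5689 0.2068 0.076 ] fixture xy [0.0261 0.0815] F fix [ 0.4836 -0.0777] 0.5632264378341552
knob [421 146  12  13 108] lever~0.65 res 0.6
```

Request:
{"op": "jog_arm", "data": {"rows": [[0.04,0,0.03,0,0],[0.04,0,0.03,0,0],[0.04,0,0.03,0,0],[0.035,0,0.03,0,0]]}}

```text
t: 15.55
eef_pos: [0.575, 0.2082, 0.0712]
tcp_rot: [[0.976, 0.219, 0.0], [0.219, -0.976, 0.0], [0.0, -0.0, -1.0]]
force: [-0.7, 0.3, 0.2]
gripper_width: 0.0003
grasp_force: 0.3
```

```bash
python3 head.py
```

```text
[([381, 156, 11, 13, 85], array([386.2, 161.6])), ([377, 169, 11, 8, 48], array([381.4, 172.8]))]
exp head-centre row: spindle [386.3, 152.2] plug [384.1, 164.0] home [383.3, 168.2]
t 15.55 p [0.575  0.2082 0.0712] fixture xy [0.0323 0.0814] F fix [-0.5921  0.397 ] 0.21852718431639595
knob [423 150  12  12 106] lever~0.75 res 0.5
```

The pin has dropped: the head moved from row 149.5 to 161.6, matching plug level, with the lever at 0.75 and almost no force. I'll back off, rise and go over the head.

Request:
{"op": "jog_arm", "data": {"rows": [[-0.2,0,-0.1,0,0],[-0.3,0,-0.3,0,0],[-0.1,0,-0.6,0,0],[0,0,-0.7,0,0],[0,0,-0.6,0,0],[0,0,0,0,0]]}}

```text
t: 16.25
eef_pos: [0.5533, 0.2037, 0.1671]
tcp_rot: [[0.976, 0.219, 0.006], [0.219, -0.976, 0.003], [0.007, -0.001, -1.0]]
force: [-0.3, -0.4, -0.2]
gripper_width: -0.0002
grasp_force: 0.0
```

```bash
python3 head.py; python3 go.py .5625 .122 .11
```

```text
[([377, 157, 12, 20, 124], array([383.2, 166.9]))]
exp head-centre row: spindle [386.3, 152.2] plug [384.1, 164.0] home [383.3, 168.2]
t 16.25 p [0.5533 0.2037 0.1671] fixture xy [0.0102 0.082 ] F fix [-0.3927 -0.3651] -0.19172009065177845
knob [423 150  12  12 109] lever~0.75 res 0.5
t 16.35 p [0.5511 0.2028 0.1639] yaw 12.655064518709418 tilt [ 0.0009  0.0004 -1.    ] units [-0.1663  2.0345  1.347 ] F [-0.8592 -1.6369 -0.0212] w 9.406809734265962e-05 0.0
```

Request:
{"op": "jog_arm", "data": {"rows": [[-0.04,0.5,0,0,0],[-0.04,0.5,0,0,0],[-0.04,0.5,0,0,0],[-0.04,0.5,0,0,0],[0,0.03,0,0,0],[0,0,0.6,0,0],[0,0,0.4,0,0],[0,0,0,0,0]]}}

```text
t: 17.15
eef_pos: [0.5601, 0.1231, 0.1206]
tcp_rot: [[0.975, 0.22, -0.006], [0.22, -0.975, -0.001], [-0.006, -0.001, -1.0]]
force: [0.9, 0.9, -0.8]
gripper_width: 0.0001
grasp_force: 0.0
```

```bash
python3 go.py .562 .122 .095
```

```text
t 17.15 p [0.5601 0.1231 0.1206] yaw 12.718760889441965 tilt [-0.006  -0.0006 -1.    ] units [0.0438 0.0364 0.6395] F [ 0.8715  0.9444 -0.8472] w 0.00014831625671647396 0.0
```

Request:
{"op": "jog_arm", "data": {"rows": [[0.04,0.03,0.2,0,0],[0,0,0.2,0,0],[0,0,0.1,0,0],[0,0,0.06,0,0],[0,0,0,0,0]]}}

```text
t: 17.65
eef_pos: [0.5646, 0.1214, 0.1008]
tcp_rot: [[0.976, 0.219, -0.0], [0.219, -0.976, -0.0], [-0.0, -0.0, -1.0]]
force: [0.8, -0.7, -0.2]
gripper_width: 0.0003
grasp_force: 0.0
```

Request:
{"op": "jog_arm", "data": {"rows": [[0,0,0.05,0,0],[0,0,0.05,0,0],[0,0,0,0,0]]}}

```text
t: 17.95
eef_pos: [0.5647, 0.1214, 0.0968]
tcp_rot: [[0.976, 0.219, -0.0], [0.219, -0.976, -0.0], [-0.0, 0.0, -1.0]]
force: [-0.0, 0.6, -0.3]
gripper_width: 0.0003
grasp_force: 0.0
```

Request:
{"op": "jog_arm", "data": {"rows": [[-0.03,0,0.05,0,0],[0,0,0.05,0,0],[0,0,0,0,0]]}}

```text
t: 18.25
eef_pos: [0.5633, 0.1211, 0.0926]
tcp_rot: [[0.976, 0.219, -0.001], [0.219, -0.976, -0.0], [-0.001, 0.0, -1.0]]
force: [-0.9, 0.9, 0.6]
gripper_width: -0.0002
grasp_force: 0.0
```

Request:
{"op": "jog_arm", "data": {"rows": [[0,0,0.05,0,0],[0,0,0.05,0,0]]}}

```text
t: 18.45
eef_pos: [0.5637, 0.1211, 0.0888]
tcp_rot: [[0.976, 0.219, 0.0], [0.219, -0.976, 0.0], [0.0, 0.0, -1.0]]
force: [-0.1, 0.6, 0.1]
gripper_width: 0.0
grasp_force: 0.0
```

Request:
{"op": "jog_arm", "data": {"rows": [[0,0,0.05,0,0],[0,0,0.05,0,0]]}}

```text
t: 18.65
eef_pos: [0.564, 0.1212, 0.085]
tcp_rot: [[0.976, 0.219, 0.001], [0.219, -0.976, 0.0], [0.001, 0.0, -1.0]]
force: [-0.3, 0.2, 4.8]
gripper_width: 0.0003
grasp_force: 2.3
```

Contact at about TCP 0.086 with 4.8 N, so about 12 mm of push remains.

Request:
{"op": "jog_arm", "data": {"rows": [[0,0,0.05,0,0],[0,0,0.05,0,0]]}}

```text
t: 18.85
eef_pos: [0.5643, 0.1213, 0.0813]
tcp_rot: [[0.976, 0.219, 0.001], [0.219, -0.976, 0.0], [0.001, 0.0, -1.0]]
force: [0.2, -0.4, 4.8]
gripper_width: 0.0001
grasp_force: 2.4
```

Request:
{"op": "jog_arm", "data": {"rows": [[0,0,0.05,0,0],[0,0,0.05,0,0]]}}

```text
t: 19.05
eef_pos: [0.564, 0.1211, 0.077]
tcp_rot: [[0.976, 0.219, 0.001], [0.219, -0.976, 0.0], [0.001, 0.0, -1.0]]
force: [-0.2, -0.6, 5.2]
gripper_width: -0.0002
grasp_force: 2.6
```

Request:
{"op": "jog_arm", "data": {"rows": [[0,0,0.04,0,0],[0,0,0.0,0,0]]}}

```text
t: 19.25
eef_pos: [0.5639, 0.1209, 0.0752]
tcp_rot: [[0.976, 0.219, 0.0], [0.219, -0.976, -0.0], [0.0, 0.0, -1.0]]
force: [1.8, -0.6, 4.4]
gripper_width: -0.0001
grasp_force: 1.6
```

```bash
python3 head.py
```

```text
[([377, 166, 11, 11, 81], array([382.3, 171.8]))]
exp head-centre row: spindle [386.3, 152.2] plug [384.1, 164.0] home [383.3, 168.2]
t 19.25 p [0.5639 0.1209 0.0752] fixture xy [ 0.0019 -0.001 ] F fix [ 1.5822 -0.9506] 4.351121020502593
knob [423 150  12  12 111] lever~0.75 res 0.5
```

Friction is a steady 5 N. I'll keep pushing in 1 mm steps until the force rises at the bush.

Request:
{"op": "jog_arm", "data": {"rows": [[0,0,0.03,0,0],[0,0,0.0,0,0]]}}

```text
t: 19.55
eef_pos: [0.564, 0.121, 0.0744]
tcp_rot: [[0.976, 0.219, 0.001], [0.219, -0.976, -0.0], [0.001, 0.0, -1.0]]
force: [0.4, -0.6, 5.1]
gripper_width: -0.0002
grasp_force: 2.7
```

Request:
{"op": "jog_arm", "data": {"rows": [[0,0,0.025,0,0],[0,0,0.0,0,0]]}}

```text
t: 19.75
eef_pos: [0.5641, 0.121, 0.0742]
tcp_rot: [[0.976, 0.219, 0.001], [0.219, -0.976, 0.0], [0.001, 0.0, -1.0]]
force: [-0.7, -1.2, 11.5]
gripper_width: -0.0001
grasp_force: 5.7
```

Request:
{"op": "jog_arm", "data": {"rows": [[0,0,0.025,0,0],[0,0,0.0,0,0]]}}

```text
t: 19.95
eef_pos: [0.5642, 0.121, 0.074]
tcp_rot: [[0.976, 0.219, 0.002], [0.219, -0.976, 0.0], [0.002, 0.0, -1.0]]
force: [-2.9, -2.4, 18.3]
gripper_width: -0.0002
grasp_force: 9.0
```

The force climbs with no further travel, so the pin is hard against the bush. I'll rise clear and check.

Request:
{"op": "jog_arm", "data": {"rows": [[0,0,-0.2,0,0],[0,0,-0.5,0,0],[0,0,-0.7,0,0],[0,0,-0.7,0,0],[-0.5,0,-0.5,0,0],[-0.7,0,0,0,0],[-0.7,0,0,0,0],[0,0,0,0,0]]}}

```text
t: 20.75
eef_pos: [0.4842, 0.1035, 0.1756]
tcp_rot: [[0.976, 0.219, -0.006], [0.219, -0.976, -0.001], [-0.006, -0.0, -1.0]]
force: [0.6, -0.8, -0.8]
gripper_width: 0.0002
grasp_force: 0.0
```

```bash
python3 head.py; python3 view.py k 384 165 252 187
```

```text
[([377, 161, 12, 16, 130], array([382.9, 169. ]))]
exp head-centre row: spindle [386.3, 152.2] plug [384.1, 164.0] home [383.3, 168.2]
t 20.75 p [0.4842 0.1035 0.1756] fixture xy [-0.0796 -0.0001] F fix [ 0.4355 -0.8889] -0.8185163174734298
knob [424 150  11  12 106] lever~0.75 res 0.5
20.95 [0.49024513 0.10487244 0.17599137] 0.00027146136217119133 0.0 [ 0.1 -0.5 -0.2]
```

View pics/k.png

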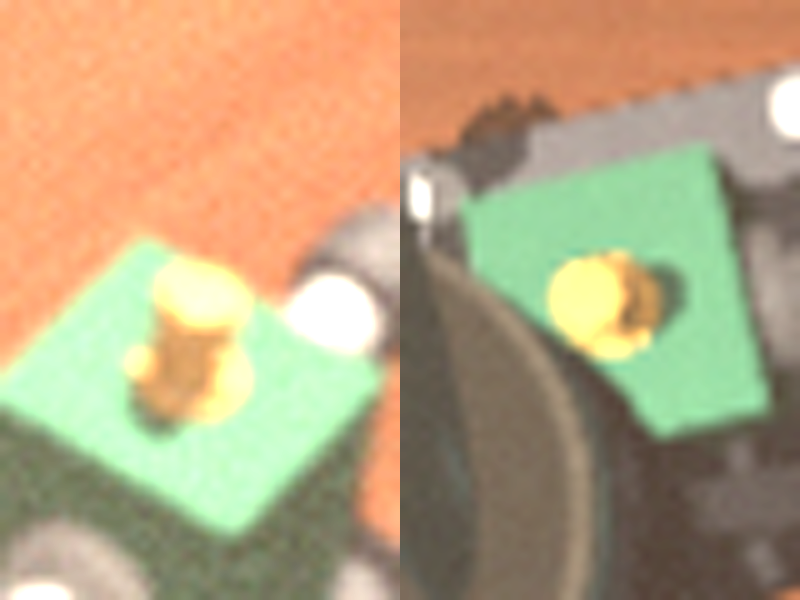

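The picture shows the brass head upright and seated on the bush, top at scene crop (203,290) and base on the ring at (190,375), with nothing touching. I'll hand it in.

```bash
python3 -c "
from workcell import robot
print(robot.job_done())"
```

```text
the job is handed in; nothing more can be done
None
```

The brass pin dropped into the cross-hole with the lever at about 0.75 rad and was pushed home until its head met the bush; the lever was never forced, the other two pins were not handled, and the job was handed in at about 21 s with the robot clear.

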